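# Ease a binding sliding sash on the fitting stand

## Robot

A 7-joint arm with a two-finger parallel gripper is mounted at the origin on a cart in front of the work surface, level with it; the furniture and walls round the work are solid. World frame = base frame: x ahead of the robot, y to its left, z up, the work surface at z = 0. Lengths are in mm, angles in rad, forces in N, time in s.
With the tool pointing down it reaches from about 400 to 875 mm from the base axis. Payload 4.4 kg.
Tool frame: the origin (TCP) lies on the centre line of the jaws, within the pads' length; the fingertips stand 14 mm ahead of it and the grasp point (between the pads) lies 5 mm behind it; x points along the fingers, y is the direction in which the jaws open and shut, and the axes are right-handed (so a half turn about x gives the same grasp; the last joint's range is limited). The gripper opens to 85 mm and grips with 20 to 120 N. Pads are 22 mm wide; open, the fingers measure 114 mm over their backs; the gripper's body (76 mm by 85 mm) begins 54 mm behind the grasp point. The pads swing forward as they close: fully open they stand 13 mm farther back than shut.
Start: joints at [-1.341, 0.628, 0.038, 1.517, -0.027, 0.996, -0.02], TCP at [189.455, 621.791, 245.313] pointing down, gripper open.
Joint ranges: [-3.06, 3.06], [-0.37, 2.12], [-1.25, 1.32], [0.18, 2.47], [-1.1, 4.24], [0.23, 1.98], [-2.94, 2.94]. Speed limits (rad/s): [2.57, 2.57, 3.14, 3.14, 3.14, 3.14, 3.14].

## Interface

Orientations are given as a 3x3 rotation matrix whose columns are the frame's x, y, z axes.
In Python, from plant import robot, viewer gives the robot as it stands.
- The arm moves only by the shell command python3 -m creep 'ROWS' [OPENING] [FORCE]. ROWS is JSON, a list of rows, each a list of 2 entries, a list of its own where there are three numbers: the shift along the tool's x, y, z in m, then the turn about the tool's x in rad. In form: [[[tx, ty, tz], roll], ...]. A call has 1 to 20 rows; each row is the pose to reach, as a shift and turn from the pose commanded when the call began, along the tool's axes at that moment; what a row does not reach only later rows make up. A row lasts 1/8 s, in which the tool goes at most 62.5 mm and 10.7 degrees, less where a joint would pass 70% of its speed; a pose out of reach is approached as far as the arm can. A call with a gripper value outside its range is refused whole. OPENING is the finger opening in m, from 0 to 0.0854, set as the call begins (- or left out, the last holds). The fingers move at their own pace and stop on an object; FORCE is the grip in N (left out, the last holds). Time passes only in rows, so rows that repeat a pose let the fingers close. It gives the time, the measured TCP pose, the force and the opening at its end, in the units of the state.
- robot.sense(): the state, without advancing time (a new reading comes with each control period).
- viewer.read_camera(name): name is "side" or "top"; returns a dict with "pixels" (420x560x3 uint8, red, green, blue), "intrinsics" (3x3 intrinsics, pixels), "dist_coeffs" ([k1, k2, p1, p2, k3] as OpenCV has them; the pictures are not rectified), "rvec" (rotation vector, rad) and "tvec" (3), from world to camera coordinates, as OpenCV has them. Camera axes: x right, y down, z forward; pixel columns grow to the right and rows downward; lengths in mm; the calibration is good to about 2 mm. A picture is of the moment at which its call begins. There is no depth.
- robot.job_done(): hands the job in, once; it reports no verdict.
The state is a dict: "t": time; "joint_pos": joint angles; "qvel": joint speeds; "joint_torque": joint torques, N m; "ee_pos": TCP position; "tool_rot": TCP orientation; "contact_force": force on the tool from outside, world axes, zero at the start; "moment": the same for the moment, N m; "opening": finger opening in mm.
Only numpy, scipy, OpenCV 4.12 (cv2) and the standard library are available. Lean on these libraries where they do the work, as an engineer would, in place of code of your own. Each camera call takes 0.05 s, during which the arm holds its last target.

## Task

This little sliding window sticks: the head guide is nipping the sash at one of its three turn-buttons. Slide the sash gently to the right until it binds, so you know which button it is, draw it back 2 or 3 cm so that it is clear, and turn just that button until it lies along the head, leaving the other two as they are. Then slide the sash fully home against the right jamb and let go; don't force it, and don't disturb the tin, the plane or the bored block.

Things in the scene. Friction and masses are not known exactly. Their poses are not given: they have to be found in the camera images.
- stand_mid (a point): Middle of the little sliding window, on its back plane, 98 mm over the bench. Level axes: z up, y left along the slide, x away from the robot's side. The window lies on a fixed stand, tilted 30 degrees: its face looks up and to the robot. Window frame: same origin and y; x' up the slope = cos30 x + sin30 z; z' out of its face = -sin30 x + cos30 z. Only position and yaw vary.
- sash_travel (a joint): Travel of the sash to the right, m: 0 at the left jamb, 0.240 home at the right jamb; starts at 0 to 0.03. 2 to 3 N of friction, stays where left. It binds where its right edge comes within 8 mm of the nipping button's axis: at 0.075 (left button), 0.145 (middle) or 0.215 (right), the push then rising 4 N per mm. Only one button nips; it cannot be seen which.
- sash: The glazed sliding sash, 190 mm wide, 152 up the slope, 20 thick, 0.6 kg. Origin: the centre of its back face, at x' -14, z' 21.5 mm; axes as the window frame: x up the slope, y left, z out of the face. The window's opening is 430 mm wide, the frame 490 mm wide and from x' -127 to 114 mm; a fixed pane stands behind in the left half.
- sash_pull (a point): Grip point of the sash's pull, a dark wooden fin on its left stile: 80 mm long up the slope, 14 mm thick along y, 36 mm high off the sash. The point is 79 mm left of the sash's centre, 27 mm above its face, 9 mm under the fin's top; axes as sash. Pinch along y, tool square to the window. At travel 0 it is 16 mm from the left jamb, whose top is 1.5 mm below the sash's face.
- frame: The window's fixed frame: sill, jambs, head (its top member, face at z' 44 mm) and the head guide, a darker strip 21 x 428 mm over the sash's top edge, up to z' 50 mm, with hidden tongues under the three turn-buttons, one of which nips the sash's leading corner. Origin and axes: the window frame (x up the slope, y left, z out of the face).
- button_left_grip (a point): Grip point of the left turn-button, a dark wooden bar 60 x 14 mm, 26 mm high, on a screw in the head: on its axis, 8 mm under its top (z' 70 mm), 26 mm above the head's face. x along the bar, y across its thickness, z out of the window. In the window frame at x' 85, y -58 mm.
- button_middle_grip (a point): The same point of the middle turn-button: x' 85, y -128 mm in the window frame.
- button_right_grip (a point): The same point of the right turn-button: x' 85, y -198 mm in the window frame.
- button_left (a joint): Angle of the left turn-button, rad: 0 = bar up the slope, square across the head (guide held down); grows counter-clockwise seen from in front, to a stop at 1.571 = bar along the head (guide drawn up, free). All three start at 0 to 0.15, nipping or not. Under 0.1 N m of friction, stays where left.
- button_middle (a joint): The same for the middle turn-button.
- button_right (a joint): The same for the right turn-button.
- nail_tin: Open grey tin of nails, 66 mm across, 75 mm high, beyond the window's right end; origin in the middle of its underside. To be left alone.
- block_plane: Block plane, 92 x 155 x 59 mm, beyond the window's left end; origin in the middle of its underside. To be left alone.
- bored_block: Upright pale wooden block with a bored hole, 73 x 91 mm, 120 mm high, beyond the window's right end; origin in the middle of its underside. To be left alone.

How it is judged (in metres and radians):
On the way, in this order (a step that is already met when the one before it is completed fails the run):
1. The sash is slid right until it binds under the head guide (at least 3 N between them), no button turned yet (contact force between sash and frame above 3 N and value of joint each of button_left, button_middle, button_right below 0.4 rad), for 0.03 s.
2. The sash is drawn back 5 to 55 mm from the tight spot and presses on the guide no longer, no button turned yet (contact force between sash and frame below 0.3 N and (value of joint sash_travel between 0.02 and 0.07 m or value of joint sash_travel between 0.09 and 0.14 m or value of joint sash_travel between 0.16 and 0.21 m) and value of joint each of button_left, button_middle, button_right below 0.4 rad), for 0.2 s.
3. With the sash still standing clear, 5 to 55 mm short of the tight spot, the button at that spot (and no other) is turned along the head (more than 1.2 rad) (contact force between sash and frame below 0.3 N and ((value of joint sash_travel between 0.02 and 0.07 m and value of joint button_left above 1.2 rad and value of joint each of button_middle, button_right below 0.4 rad) or (value of joint sash_travel between 0.09 and 0.14 m and value of joint each of button_left, button_right below 0.4 rad and value of joint button_middle above 1.2 rad) or (value of joint sash_travel between 0.16 and 0.21 m and value of joint each of button_left, button_middle below 0.4 rad and value of joint button_right above 1.2 rad))), for 0.2 s.
At the end, for the whole second after the job is handed in: The sash is home at the right jamb (travel over 0.236 m of 0.240) and at rest; exactly one turn-button, the one at the tight spot, lies along the head (over 1.2 rad) and the other two are still across it (under 0.4 rad); everything let go (value of joint sash_travel above 0.236 m and velocity of joint sash_travel below 0.005 m/s and ((value of joint button_left above 1.2 rad and value of joint each of button_middle, button_right below 0.4 rad) or (value of joint each of button_left, button_right below 0.4 rad and value of joint button_middle above 1.2 rad) or (value of joint each of button_left, button_middle below 0.4 rad and value of joint button_right above 1.2 rad))); the robot touches nothing.
It fails at once if The sash is forced: more than 40 N between sash and head guide (contact force between sash and frame above 40 N).
It fails at once if The nail tin is moved more than 20 mm or tipped (distance of nail_tin from where it was at the start of the episode above 0.02 m or angle between nail_tin's own z axis and vertical above 0.25 rad).
It fails at once if The block plane is moved more than 20 mm or tipped (distance of block_plane from where it was at the start of the episode above 0.02 m or angle between block_plane's own z axis and vertical above 0.25 rad).
It fails at once if The bored block is moved more than 20 mm or tipped (distance of bored_block from where it was at the start of the episode above 0.02 m or angle between bored_block's own z axis and vertical above 0.25 rad).
It also fails if it takes over 67 s, if anything falls off the work surface, if the arm or the gripper's body presses on something with over 40 N, if the wrist force passes 120 N, or if a joint passes its speed limit or range.

## Working session

There is one attempt and no reset: what is moved stays moved. The work goes in short steps, Python scripts to look and compute and a shell command to move; the robot and the scene stay as the last step left them, time stands still between calls to the robot, and variables do not carry over. Pictures are saved under pics/ and viewed, and the job is handed in when it is done.

```bash
ls; mkdir -p pics; python3 - <<'E'
from plant import robot, viewer
import cv2,numpy as np
s=robot.sense()
for k,v in s.items(): print(k,np.round(v,4).tolist())
for n in ("side","top"):
    c=viewer.read_camera(n); cv2.imwrite(f"pics/{n}0.png",cv2.cvtColor(c["pixels"],cv2.COLOR_RGB2BGR))
    print(n,c["intrinsics"],c["dist_coeffs"],c["rvec"],c["tvec"])
E
```

```text
pics
t 0.0
joint_pos [-1.3408, 0.6294, 0.0385, 1.5184, -0.027, 0.9963, -0.02]
qvel [0.0022, 0.0008, -0.0004, -0.0009, 0.0006, 0.001, -0.0001]
joint_torque [-0.0004, -56.3409, 1.2264, -19.345, 0.011, 0.0103, -0.0]
ee_pos [189.2675, 621.1596, 244.353]
tool_rot [[-0.0005, 0.2915, 0.9566], [-0.0019, 0.9566, -0.2915], [-1.0, -0.002, 0.0]]
contact_force [-0.354, -0.2863, -0.276]
moment [-0.0022, -0.0256, 0.0268]
opening 85.4341
side [[459.03955782   0.         285.43548583]
 [  0.         459.03955782 205.82716373]
 [  0.           0.           1.        ]] [-0.09147097  0.          0.          0.          0.        ] [ 2.20265959 -0.23793597  0.09738317] [-551.83654291  188.10254538 1471.60326479]
top [[423.98853365   0.         280.97993579]
 [  0.         423.98853365 205.58683039]
 [  0.           0.           1.        ]] [0.04481001 0.         0.         0.         0.        ] [ 2.19788802 -2.18865477  0.08748157] [ -14.68218677  582.23117605 1528.23788209]
```

View pics/side0.png

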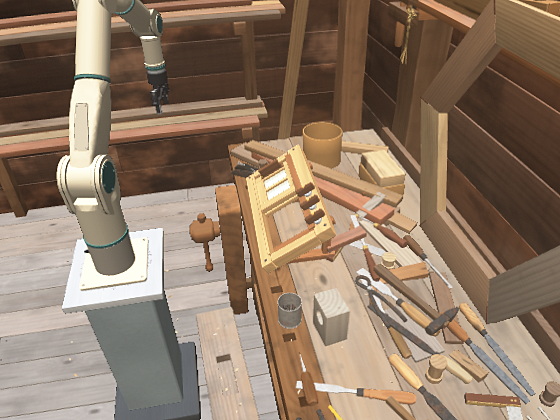

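View pics/top0.png

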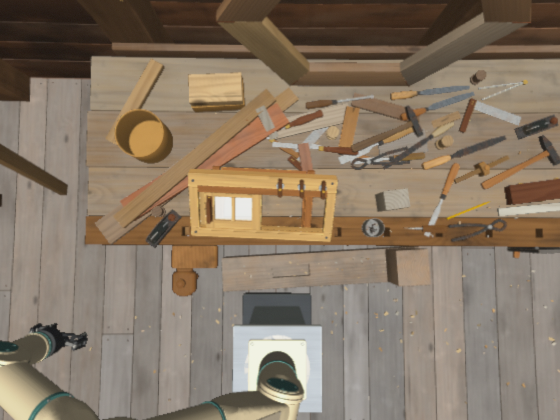

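```bash
python3 - <<'E'
import cv2
a=cv2.imread("pics/top0.png")[160:250,180:350]; cv2.imwrite("pics/topc.png",cv2.resize(a,None,fx=4.7,fy=4.7,interpolation=cv2.INTER_CUBIC))
a=cv2.imread("pics/side0.png")[135:275,235:345]; cv2.imwrite("pics/sidec.png",cv2.resize(a,None,fx=4.2,fy=4.2,interpolation=cv2.INTER_CUBIC))
E
```

```text
(no output)
```

View pics/topc.png

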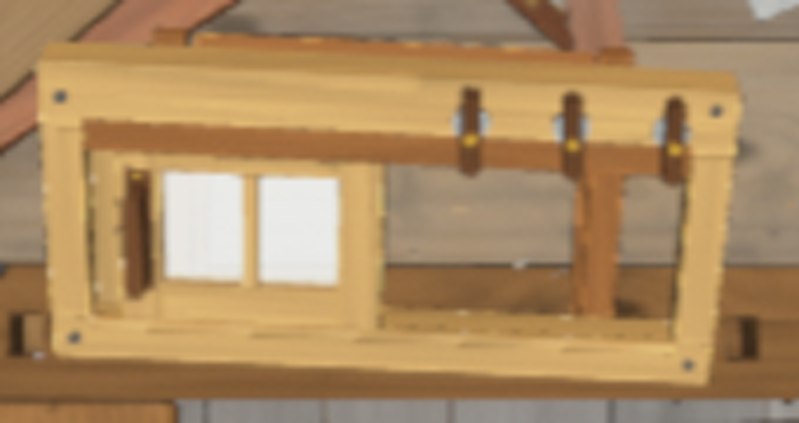

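View pics/sidec.png

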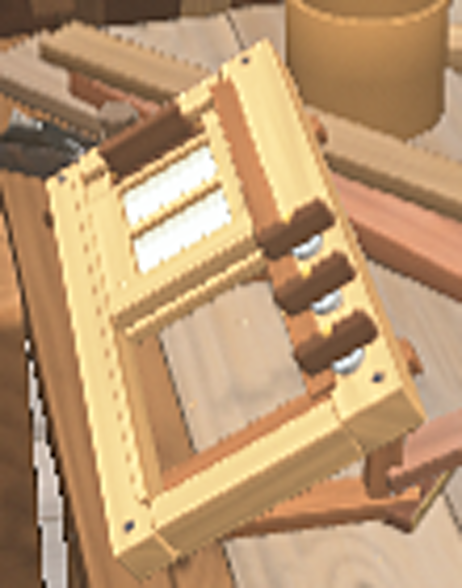

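```bash
cat > h.py <<'E'
from plant import robot, viewer
import cv2,numpy as np
from scipy.optimize import least_squares
C=np.cos(np.pi/6);S=.5
def w2(p,X): # window pts (N,3)-> world
    p=np.atleast_2d(np.array(p,float)); a=X[2]
    x=C*p[:,0]-S*p[:,2]; z=S*p[:,0]+C*p[:,2]+98; y=p[:,1]
    return np.c_[X[0]+x*np.cos(a)-y*np.sin(a), X[1]+x*np.sin(a)+y*np.cos(a), z]
def Rw(a):
    R=np.array([[np.cos(a),-np.sin(a),0],[np.sin(a),np.cos(a),0],[0,0,1]])
    return R@np.array([[C,0,-S],[0,1,0],[S,0,C]])
def proj(cam,P): return cv2.projectPoints(np.asarray(P,float),cam["rvec"],cam["tvec"],cam["intrinsics"],cam["dist_coeffs"])[0].reshape(-1,2)
def world2win(P,X): return Rw(X[2]).T@(np.asarray(P)-[X[0],X[1],98])
E
python3 - <<'E'
from h import *
T=viewer.read_camera("top");D=viewer.read_camera("side")
W=[(114,245,44),(114,-245,44),(-127,245,40),(-127,-245,40),(85,-58,78),(85,-128,78),(85,-198,78)]
tp=np.array([(45,45),(742,75),(55,355),(708,383),(470,131),(572,136),(676,140)])/4.7+[180,160]
sp=np.array([(268,40),(422,408),(48,183),(120,555),(298,222),(316,277),(335,335)])/4.2+[235,135]
def res(X,sep=False):
    P=w2(W,X); r=np.r_[proj(T,P)-tp,proj(D,P)-sp]
    return r if sep else r.ravel()
o=least_squares(res,[550,0,0],loss='soft_l1',x_scale=[10,10,.01]);print(o.x);print(res(o.x,1).round(1).tolist())
# draw
X=o.x
for n,c,off,k in(("top",T,(180,160),4.7),("side",D,(235,135),4.2)):
    h,w=(90,170) if n=="top" else (140,110)
    im=cv2.cvtColor(c["pixels"],cv2.COLOR_RGB2BGR)[off[1]:off[1]+h,off[0]:off[0]+w]
    im=cv2.resize(im,None,fx=k,fy=k,interpolation=cv2.INTER_CUBIC)
    for t,col in((0,(255,0,0)),(.03,(0,255,0))):
        ys=120-t*1000
        # pull top outline: centre x'-14, y=120-t+79... 
        for yy in(ys+79+7,ys+79-7):
            q=((proj(c,w2([(-54,yy,77.5),(26,yy,77.5)],X))-off+.5)*k).astype(int)
            cv2.line(im,tuple(map(int,q[0])),tuple(map(int,q[1])),col,1)
    for q in (proj(c,w2(W,X))-off+.5)*k: cv2.circle(im,tuple(map(int,q)),4,(0,0,255),1)
    cv2.imwrite(f"pics/{n}fit.png",im)
E
```

```text
[ 5.96235606e+02  4.98742233e+01 -3.69923627e-02]
[[-1.6, 1.3], [0.8, 1.3], [0.3, -0.8], [1.0, -1.1], [0.9, -0.6], [0.9, -0.8], [0.5, -0.7], [0.8, -0.9], [-2.4, -5.6], [-0.4, -0.9], [-0.6, 0.3], [-0.7, -0.6], [-0.3, -0.8], [0.3, -0.6]]
```

View pics/topfit.png

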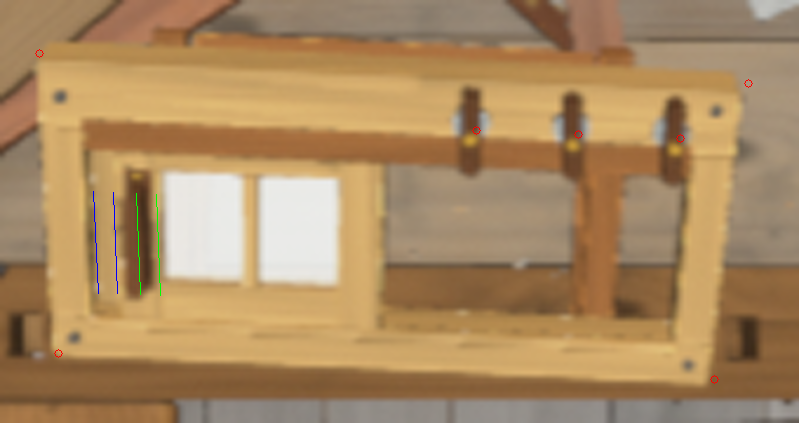

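View pics/sidefit.png

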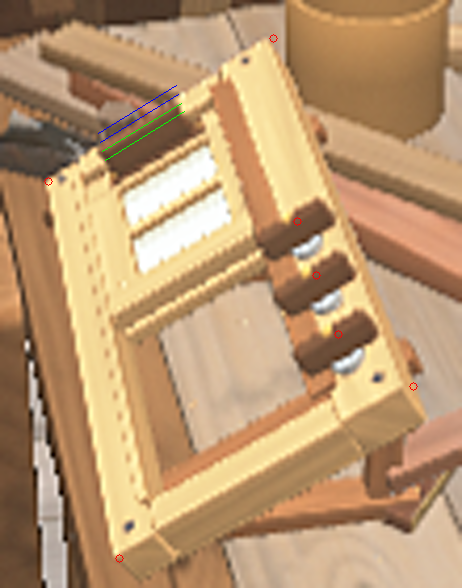

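```bash
python3 - <<'E'
from h import *
T=viewer.read_camera("top");D=viewer.read_camera("side")
W=np.array([(114,245,44),(114,-245,44),(-127,245,40),(-127,-245,40),(85,-58,78),(85,-128,78),(85,-198,78)])
# bar tip ends used for centres; pixel centre convention -0.5
tp=np.array([(42,66),(740,95),(55,355),(708,383),(470,131),(572,136),(676,140)])/4.7+[179.5,159.5]
sp=np.array([(268,40),(422,408),(48,183),(120,555),(298,222),(316,277),(335,335)])/4.2+[234.5,134.5]
wt=np.ones(14); wt[8]=0
def res(X,sep=False):
    P=w2(W,X); r=np.r_[proj(T,P)-tp,proj(D,P)-sp]
    return r if sep else (r*wt[:,None]).ravel()
o=least_squares(res,[550,0,0],x_scale=[10,10,.01]);print(o.x);print(res(o.x,1).round(1).tolist())
X=o.x
for n,c,off,k in(("top",T,(180,160),4.7),("side",D,(235,135),4.2)):
    h,w=(90,170) if n=="top" else (140,110)
    im=cv2.cvtColor(c["pixels"],cv2.COLOR_RGB2BGR)[off[1]:off[1]+h,off[0]:off[0]+w]
    im=cv2.resize(im,None,fx=k,fy=k,interpolation=cv2.INTER_CUBIC)
    L=[((-54,120-t+79+s,77.5),(26,120-t+79+s,77.5)) for t in(0,20) for s in(-7,7)]
    L+=[((55,b-7,78),(115,b-7,78)) for b in(-58,-128,-198)]+[((55,b+7,78),(115,b+7,78)) for b in(-58,-128,-198)]
    L+=[((114,245,44),(114,-245,44)),((-127,245,40),(-127,-245,40)),((-127,-245,40),(114,-245,44)),((-127,245,40),(114,245,44))]
    for l in L:
            q=((proj(c,w2(l,X))-off+.5)*k).astype(int)
            cv2.line(im,tuple(map(int,q[0])),tuple(map(int,q[1])),(0,0,255),1)
    cv2.imwrite(f"pics/{n}fit2.png",im)
E
```

```text
[ 5.94062998e+02  5.24238112e+01 -3.41760975e-02]
[[-1.3, -1.8], [0.9, -2.0], [0.1, 0.5], [0.9, -0.2], [0.6, 0.5], [0.6, 0.3], [0.2, 0.3], [0.4, -0.7], [-2.7, -5.6], [-0.7, -0.6], [-0.7, 0.4], [-1.1, -0.5], [-0.6, -0.7], [0.0, -0.5]]
```

View pics/topfit2.png

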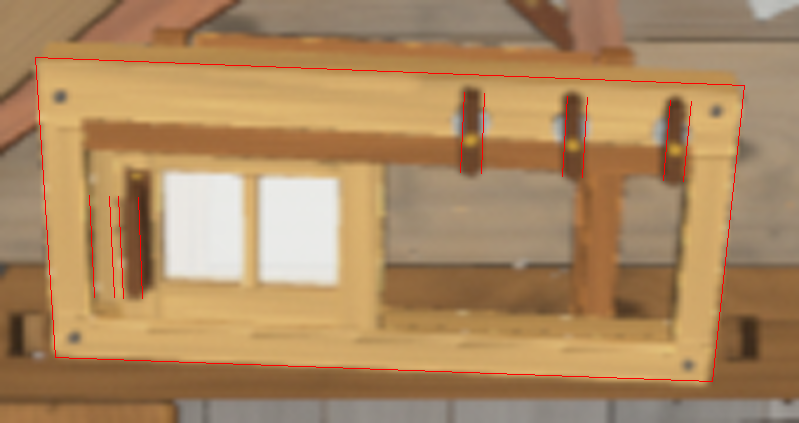

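View pics/sidefit2.png

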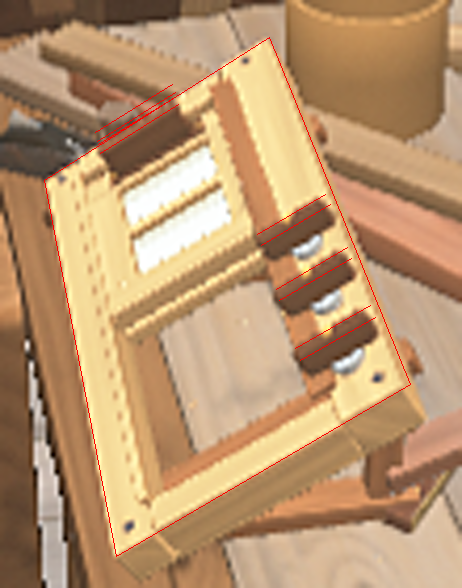

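```bash
cat >> h.py <<'E'
X0=np.array([594,53,-.034])
def delta(win,grasp=True,X=X0):
    """tool shift (m) to put grasp point (or TCP) on window pt; roll to align tool y with window y"""
    s=robot.sense();R=np.array(s["tool_rot"]);t=w2(win,X)[0]
    print("target world",t.round(1))
    if grasp: t=t+5*R[:,0]
    d=R.T@(t-np.array(s["ee_pos"]))/1000
    yw=R.T@Rw(X[2])[:,1]; print("shift",d.round(4),"roll",round(float(np.arctan2(yw[2],yw[1])),4))
def st():
    s=robot.sense(); R=np.array(s["tool_rot"]);p=np.array(s["ee_pos"])
    print("t",round(s["t"],2),"tcp",p.round(1),"win grasp",world2win(p-5*R[:,0],X0).round(1),"F",np.round(s["contact_force"],1),"Fwin",(Rw(X0[2]).T@np.array(s["contact_force"])).round(1),"open",np.round(s["opening"],1))
    return s
def pic(n,name,box=None,k=1):
    c=viewer.read_camera(n);im=cv2.cvtColor(c["pixels"],cv2.COLOR_RGB2BGR)
    if box: im=im[box[1]:box[3],box[0]:box[2]]
    cv2.imwrite(f"pics/{name}.png",cv2.resize(im,None,fx=k,fy=k,interpolation=cv2.INTER_CUBIC));return c
E
python3 - <<'E'
from h import *
st()
delta((-20,171,72))
T=viewer.read_camera("top");print("top cam pos",-cv2.Rodrigues(T["rvec"])[0].T@T["tvec"])
E
```

```text
t 0.3 tcp [189.4 621.6 245. ] win grasp [-291.   554.5  343.5] F [-0.7 -0.6 -0.2] Fwin [-0.7 -0.6  0.2] open 85.6
target world [546.5 225.7 150.4]
shift [ 0.0998 -0.2745  0.457 ] roll -0.2618
top cam pos [ 478.36061754    6.99833984 1563.91875622]
```

```bash
python3 -m creep '[[[0,-0.02,0.03],-0.05],[[0,-0.05,0.08],-0.1],[[0,-0.08,0.13],-0.15],[[0,-0.11,0.18],-0.2],[[0,-0.14,0.23],-0.262],[[0,-0.17,0.28],-0.262],[[0,-0.2,0.33],-0.262],[[0,-0.23,0.38],-0.262],[[0,-0.255,0.425],-0.262],[[0,-0.27,0.45],-0.262],[[0,-0.2745,0.457],-0.262],[[0,-0.2745,0.457],-0.262]]' 0.0854 20; python3 - <<'E'
from h import *
st(); delta((-20,171,72)); pic("top","t1",(150,130,370,270),3.6); pic("side","s1",(205,105,345,275),3.5)
E
```

```text
t: 1.85
ee_pos: [546.0, 226.6, 245.2]
tool_rot: [[-0.001, 0.034, 0.999], [0.001, 0.999, -0.034], [-1.0, 0.001, -0.001]]
contact_force: [0.4, -0.5, 0.0]
opening: 85.3
t 1.85 tcp [546.  226.6 245.2] win grasp [ 29.5 171.9 158.7] F [ 0.4 -0.5  0. ] Fwin [ 0.3 -0.5 -0.2] open 85.3
target world [546.5 225.7 150.4]
shift [ 0.0998 -0.0009  0.0006] roll 0.0004
```

View pics/t1.png

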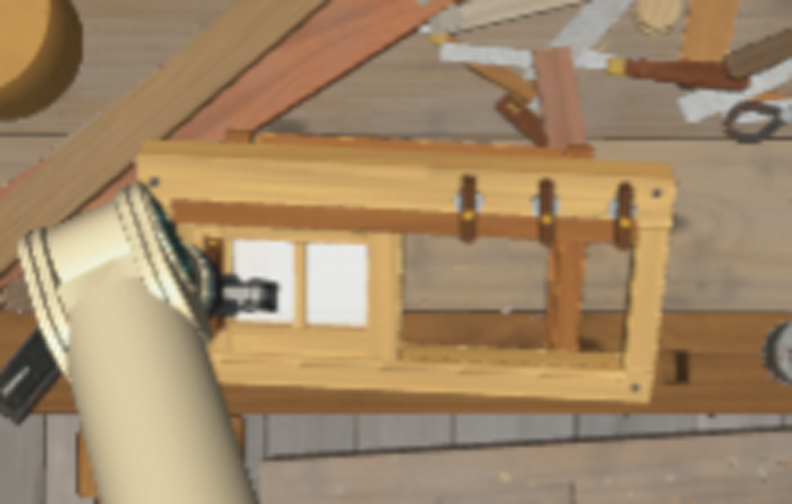

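View pics/s1.png

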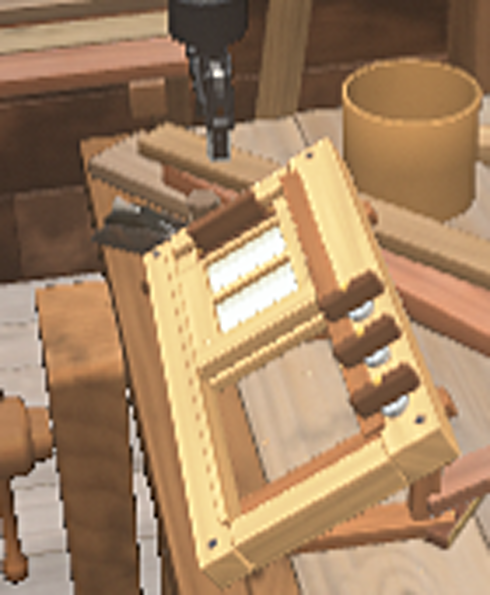

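```bash
python3 -m creep '[[[0.02,0,0],0],[[0.045,0,0],0],[[0.07,0,0],0],[[0.09,0,0],0],[[0.1,0,0],0],[[0.1,0,0],0]]' 0.0854 20; python3 - <<'E'
from h import *
st(); pic("top","t2",(150,130,370,270),3.6); pic("side","s2",(205,105,345,275),3.5)
E
```

```text
t: 2.7
ee_pos: [545.8, 226.9, 145.0]
tool_rot: [[-0.001, 0.032, 0.999], [-0.0, 0.999, -0.032], [-1.0, -0.0, -0.001]]
contact_force: [0.1, -0.2, 0.0]
opening: 85.3
t 2.7 tcp [545.8 226.9 145. ] win grasp [-20.9 172.1  72.1] F [ 0.1 -0.2  0. ] Fwin [ 0.1 -0.2 -0.1] open 85.3
```

View pics/t2.png

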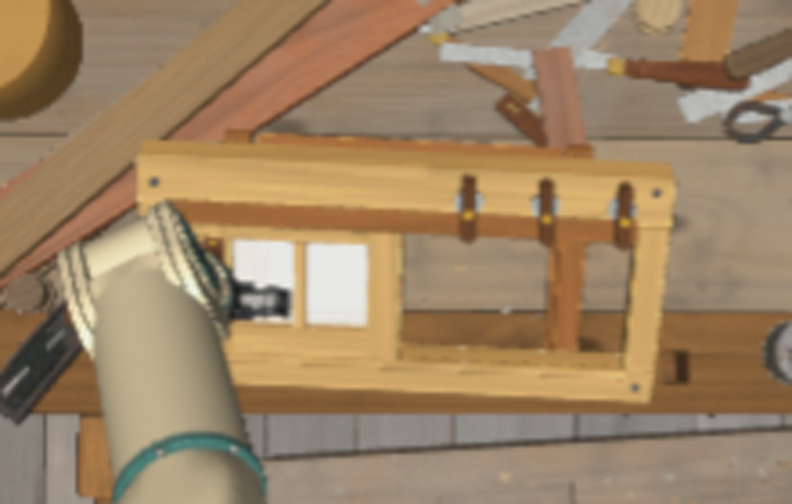

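View pics/s2.png

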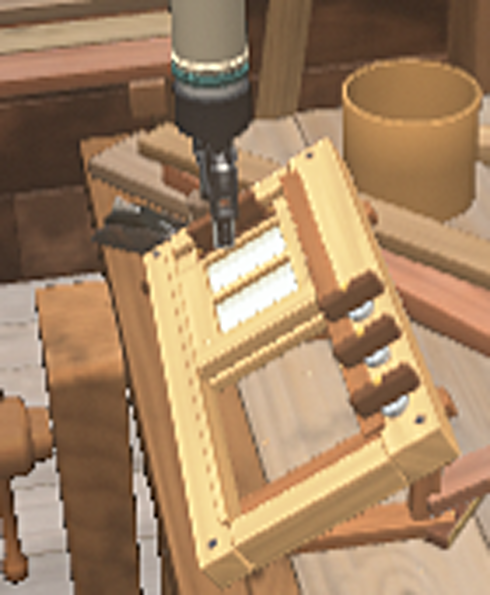

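```bash
python3 -m creep '[[[0,0,0],0],[[0,0,0],0],[[0,0,0],0],[[0,0,0],0],[[0,0,0],0],[[0,0,0],0]]' 0.005 20; python3 - <<'E'
from h import *
st()
E
```

```text
t: 3.55
ee_pos: [546.8, 226.8, 145.8]
tool_rot: [[0.001, 0.034, 0.999], [0.001, 0.999, -0.034], [-1.0, 0.001, 0.001]]
contact_force: [-0.9, 1.6, 5.9]
opening: 13.7
t 3.55 tcp [546.8 226.8 145.8] win grasp [-19.6 172.1  72.3] F [-0.9  1.6  5.9] Fwin [2.1 1.5 5.6] open 13.7
```

```bash
python3 -m creep '[[[-0.001,-0.003,0],0],[[-0.001,-0.008,0],0],[[-0.001,-0.014,0],0],[[-0.001,-0.02,0],0],[[-0.001,-0.026,0],0],[[-0.001,-0.032,0],0],[[-0.001,-0.037,0],0],[[-0.001,-0.04,0],0],[[-0.001,-0.04,0],0]]' ; python3 - <<'E'
from h import *
st()
E
```

```text
t: 4.68
ee_pos: [545.1, 184.9, 145.9]
tool_rot: [[-0.001, 0.035, 0.999], [-0.001, 0.999, -0.035], [-1.0, -0.001, -0.001]]
contact_force: [3.2, 0.7, -9.7]
opening: 13.5
t 4.67 tcp [545.1 184.9 145.9] win grasp [-19.8 130.2  72.5] F [ 3.2  0.7 -9.7] Fwin [ -2.1   0.8 -10. ] open 13.5
```

```bash
python3 -m creep '[[[0.0006,-0.001,0],0],[[0.0006,-0.002,0],0],[[0.0006,-0.003,0],0],[[0.0006,-0.004,0],0],[[0.0006,-0.004,0],0]]' | grep -E "force"; python3 - <<'E'
from h import *
st()
E
python3 -m creep '[[[0,-0.001,0],0],[[0,-0.002,0],0],[[0,-0.003,0],0],[[0,-0.003,0],0]]' | grep -E "force"; python3 - <<'E'
from h import *
st()
E
```

```text
contact_force: [0.8, 2.9, -4.0]
t 5.3 tcp [544.9 182.  145.9] win grasp [-19.8 127.3  72.5] F [ 0.8  2.9 -4. ] Fwin [-1.4  3.  -3.8] open 13.7
contact_force: [-0.5, 2.5, -0.9]
t 5.8 tcp [544.8 178.8 145.8] win grasp [-19.8 124.1  72.5] F [-0.5  2.5 -0.9] Fwin [-1.   2.5 -0.5] open 13.4
```

```bash
for i in 1 ; do python3 -m creep '[[[0,-0.001,0],0],[[0,-0.002,0],0],[[0,-0.003,0],0],[[0,-0.003,0],0]]' | grep -E "force"; python3 -c "
from h import *
st()"; done
python3 -m creep '[[[0,-0.001,0],0],[[0,-0.002,0],0],[[0,-0.003,0],0],[[0,-0.003,0],0]]' | grep -E "force"; python3 -c "
from h import *
st()"
```

```text
contact_force: [-1.5, 2.0, 1.0]
t 6.3 tcp [544.7 175.8 145.8] win grasp [-19.8 121.1  72.5] F [-1.5  2.   1. ] Fwin [-0.9  2.   1.7] open 13.6
contact_force: [-3.0, 2.1, 4.6]
t 6.8 tcp [544.6 172.9 145.8] win grasp [-19.9 118.1  72.4] F [-3.   2.1  4.6] Fwin [-0.4  2.   5.5] open 13.9
```

```bash
python3 -m creep '[[[-0.0002,-0.003,0],0],[[-0.0003,-0.008,0],0],[[-0.0003,-0.014,0],0],[[-0.0003,-0.02,0],0],[[-0.0003,-0.026,0],0],[[-0.0003,-0.026,0],0]]' | grep -E "force"; python3 -c "
from h import *
st()"
```

```text
contact_force: [-4.2, -1.9, 2.5]
t 7.55 tcp [543.5 145.2 145.8] win grasp [-20.   90.4  72.6] F [-4.2 -1.9  2.5] Fwin [-2.3 -2.   4.3] open 13.4
```

```bash
python3 -m creep '[[[-0.0002,-0.003,0.0002],0],[[-0.0002,-0.008,0.0002],0],[[-0.0002,-0.014,0.0002],0],[[-0.0002,-0.02,0.0003],0],[[-0.0002,-0.025,0.0003],0],[[-0.0002,-0.027,0.0003],0],[[-0.0002,-0.028,0.0003],0],[[-0.0002,-0.028,0.0003],0]]' | grep -E "force"; python3 -c "
from h import *
st()"
```

```text
contact_force: [-4.2, 2.2, 0.1]
t 8.55 tcp [542.4 119.  145.9] win grasp [-20.1  64.2  72.7] F [-4.2  2.2  0.1] Fwin [-3.6  2.   2.2] open 13.6
```

```bash
python3 -m creep '[[[0,-0.001,0.0003],0],[[0,-0.003,0.0003],0],[[0,-0.005,0.0003],0],[[0,-0.006,0.0003],0],[[0,-0.006,0.0003],0]]' | grep -E "force"; python3 -c "
from h import *
st()"
python3 -m creep '[[[0,-0.001,0.0002],0],[[0,-0.002,0.0002],0],[[0,-0.003,0.0002],0],[[0,-0.003,0.0002],0]]' | grep -E "force"; python3 -c "
from h import *
st()"
```

```text
contact_force: [-5.8, 1.4, 1.3]
t 9.18 tcp [542.1 113.  145.8] win grasp [-20.2  58.2  72.7] F [-5.8  1.4  1.3] Fwin [-4.5  1.2  4. ] open 13.7
contact_force: [-5.6, 1.7, 2.0]
t 9.68 tcp [542.  110.1 145.8] win grasp [-20.2  55.3  72.7] F [-5.6  1.7  2. ] Fwin [-3.9  1.5  4.5] open 13.4
```

```bash
python3 -m creep '[[[0,-0.001,0],0],[[0,-0.002,0],0],[[0,-0.002,0],0]]' | grep -E "force"; python3 -c "
from h import *
st()"
```

```text
contact_force: [-5.3, 5.7, 1.2]
t 10.05 tcp [542.  109.5 145.8] win grasp [-20.2  54.7  72.7] F [-5.3  5.7  1.2] Fwin [-4.2  5.6  3.8] open 13.5
```

```bash
python3 -m creep '[[[0,-0.001,0],0],[[0,-0.002,0],0],[[0,-0.002,0],0]]' | grep -E "force"; python3 -c "
from h import *
st()"
```

```text
contact_force: [-6.3, 7.6, 0.5]
t 10.43 tcp [542.  108.8 145.9] win grasp [-20.3  54.   72.7] F [-6.3  7.6  0.5] Fwin [-5.4  7.4  3.7] open 13.7
```

```bash
python3 -m creep '[[[0,-0.001,0],0],[[0,-0.002,0],0],[[0,-0.002,0],0]]' | grep -E "force"; python3 -c "
from h import *
st()"
```

```text
contact_force: [-5.5, 10.7, 0.5]
t 10.8 tcp [542.  108.1 145.9] win grasp [-20.2  53.3  72.7] F [-5.5 10.7  0.5] Fwin [-4.8 10.5  3.3] open 13.6
```

```bash
python3 -m creep '[[[0,0.004,0],0],[[0,0.009,0],0],[[0,0.015,0],0],[[0,0.021,0],0],[[0,0.027,0],0],[[0,0.029,0],0],[[0,0.029,0],0],[[0,0.029,0],0]]' | grep -E "force"; python3 -c "
from h import *
st()"
```

```text
contact_force: [-5.4, -0.5, 2.8]
t 11.8 tcp [542.9 131.4 145.8] win grasp [-20.1  76.7  72.6] F [-5.4 -0.5  2.8] Fwin [-3.3 -0.7  5.2] open 13.8
```

```bash
python3 -m creep '[[[0,0,0],0],[[0,0,0],0],[[0,0,0],0],[[0,0,0],0],[[-0.02,0,0],0],[[-0.05,0,0],0],[[-0.08,0,0],0],[[-0.1,0,0],0],[[-0.11,0,0],0],[[-0.11,0,0],0]]' 0.0854 20 | grep -E "force|opening"; python3 - <<'E'
from h import *
st(); pic("top","t3",(150,130,370,270),3.6); pic("side","s3",(205,105,345,275),3.5)
E
```

```text
contact_force: [0.3, 0.0, -0.5]
opening: 85.3
t 13.05 tcp [544.5 133.  256.5] win grasp [ 36.5  78.3 167.7] F [ 0.3  0.  -0.5] Fwin [-0.   0.  -0.6] open 85.3
```

View pics/t3.png

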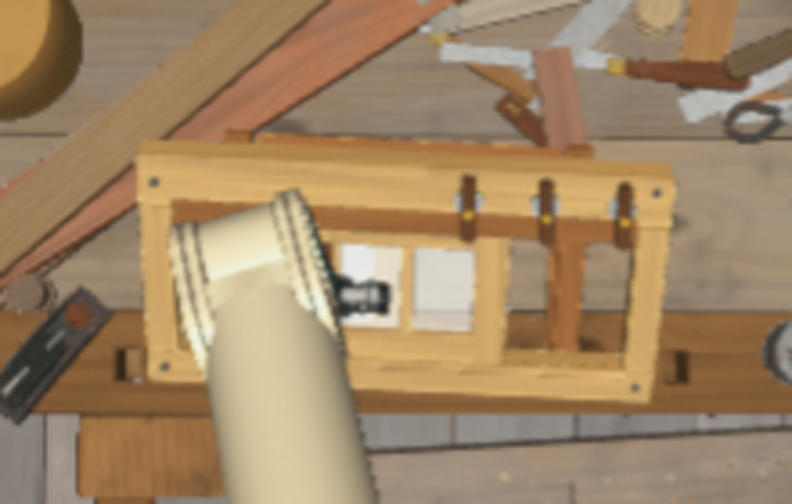

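View pics/s3.png

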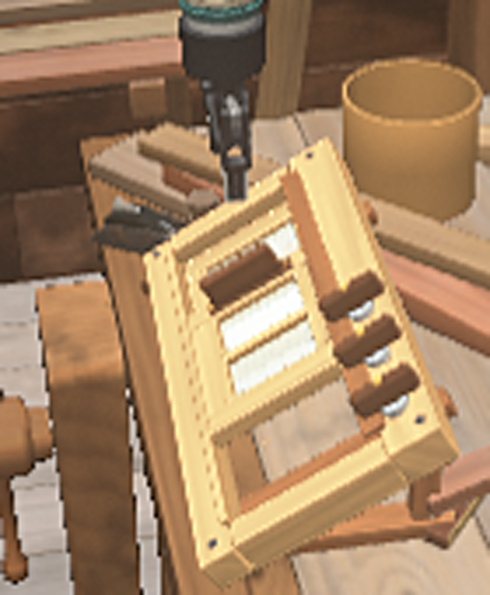

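```bash
cat >> h.py <<'E'
def tipd(wins,X=X0):
    s=robot.sense();R=np.array(s["tool_rot"]);p=np.array(s["ee_pos"])
    print("tip win now",world2win(p+14*R[:,0],X).round(1))
    for w in np.atleast_2d(wins):
        t=w2(w,X)[0]-14*R[:,0]; print(w,"tip world",(t+14*R[:,0]).round(1),"shift",(R.T@(t-p)/1000).round(4))
E
python3 - <<'E'
from h import *
X0[1]=53.7
tipd([(116.5,-161,57),(116.5,-149.5,57)],X0)
E
```

```text
tip win now [ 25.8  77.4 150.6]
[ 116.5 -161.    57. ] tip world [ 660.9 -109.7  205.6] shift [ 0.0357 -0.2384  0.1253]
[ 116.5 -149.5   57. ] tip world [661.3 -98.2 205.6] shift [ 0.0357 -0.2269  0.1253]
```

```bash
sed -i 's/594,53,/594,53.7,/' h.py; python3 -m creep '[[[-0.02,0,0],0],[[-0.022,-0.03,0.016],0],[[-0.022,-0.08,0.042],0],[[-0.022,-0.13,0.068],0],[[-0.022,-0.18,0.095],0],[[-0.022,-0.22,0.115],0],[[-0.022,-0.2384,0.1253],0],[[-0.022,-0.2384,0.1253],0],[[-0.022,-0.2384,0.1253],0]]' 0 20 | grep -E "force|opening"; python3 - <<'E'
from h import *
st();tipd([(116.5,-161,57)]); pic("top","t4",(150,130,370,270),3.6); pic("side","s4",(205,105,345,275),3.5)
E
```

```text
contact_force: [0.4, 0.0, -0.7]
opening: 0.1
t 14.28 tcp [ 660.8 -107.6  277.3] win grasp [ 154.7 -159.   123.5] F [ 0.4  0.  -0.7] Fwin [-0.   0.  -0.9] open 0.1
tip win now [ 145.2 -158.9  107.1]
[ 116.5 -161.    57. ] tip world [ 660.9 -109.7  205.6] shift [ 0.0577 -0.0021  0.0003]
```

View pics/t4.png

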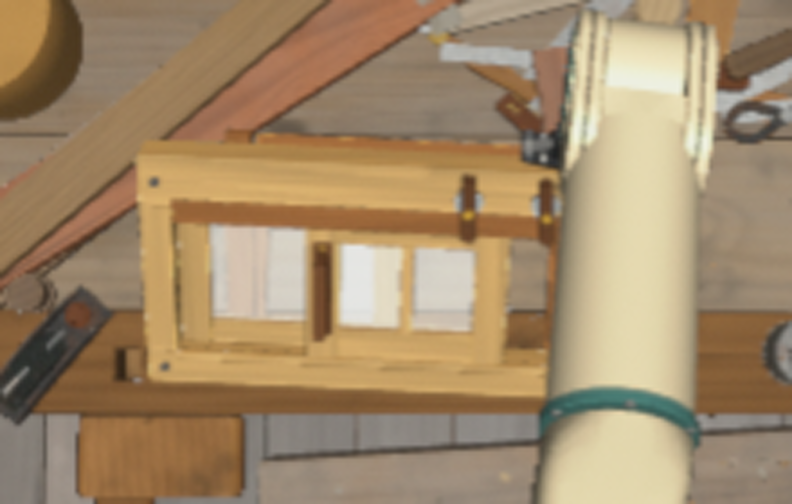

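View pics/s4.png

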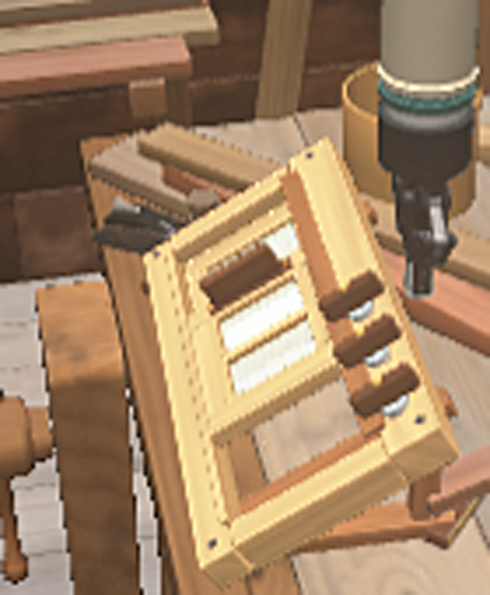

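```bash
python3 -m creep '[[[0.02,-0.001,0],0],[[0.04,-0.002,0],0],[[0.05,-0.002,0],0],[[0.0577,-0.002,0],0],[[0.0577,-0.002,0],0]]' | grep -E "force|opening"; python3 - <<'E'
from h import *
st();tipd([(116.5,-161,57)]);  pic("side","s5",(275,165,345,255),6.5)
E
```

```text
contact_force: [-0.2, 0.4, 0.9]
opening: -0.0
t 15.0 tcp [ 661.2 -111.1  220.3] win grasp [ 126.7 -162.4   73.9] F [-0.2  0.4  0.9] Fwin [0.2 0.4 0.9] open -0.0
tip win now [ 117.2 -162.4   57.4]
[ 116.5 -161.    57. ] tip world [ 660.9 -109.7  205.6] shift [ 0.0007  0.0014 -0.0004]
```

View pics/s5.png

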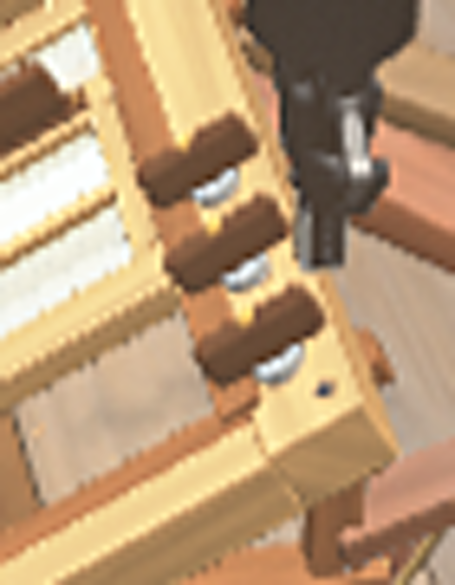

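```bash
python3 - <<'E'
from h import *
c=viewer.read_camera("side")
def q(p): return ((proj(c,w2(p,X0))-[275,165]+.5)*6.5).round(0).tolist()
print("bars ends top", q([(55,-128,78),(115,-128,78),(55,-198,78),(115,-198,78),(115,-128,52),(115,-198,52)]))
s=robot.sense();p=np.array(s["ee_pos"]);R=np.array(s["tool_rot"])
P=[p+R@np.array([14,a,b]) for a in(-14,14) for b in(-11,11)]
print("tip corners(y-,z-),(y-,z+)..",((proj(c,P)-[275,165]+.5)*6.5).round(0).tolist())
E
```

```text
bars ends top [[169.0, 260.0], [280.0, 195.0], [201.0, 352.0], [316.0, 285.0], [306.0, 231.0], [342.0, 321.0]]
tip corners(y-,z-),(y-,z+).. [[307.0, 284.0], [354.0, 279.0], [293.0, 248.0], [339.0, 243.0]]
```

```bash
python3 -m creep '[[[0,0.005,0],0],[[0,0.01,0],0],[[0,0.015,0],0],[[0,0.019,0],0],[[0,0.023,0],0],[[0,0.027,0],0],[[0,0.027,0],0]]' | grep -E "force"; python3 - <<'E'
from h import *
st();tipd([(116.5,-161,57)]);  pic("side","s6",(275,165,345,255),6.5)
E
```

```text
contact_force: [1.0, -0.9, 1.3]
t 15.97 tcp [662.5 -84.5 220.7] win grasp [ 127.2 -135.8   74. ] F [ 1.  -0.9  1.3] Fwin [ 1.6 -0.9  0.6] open -0.1
tip win now [ 117.7 -135.8   57.5]
[ 116.5 -161.    57. ] tip world [ 660.9 -109.7  205.6] shift [ 0.0011 -0.0252 -0.0008]
```

View pics/s6.png

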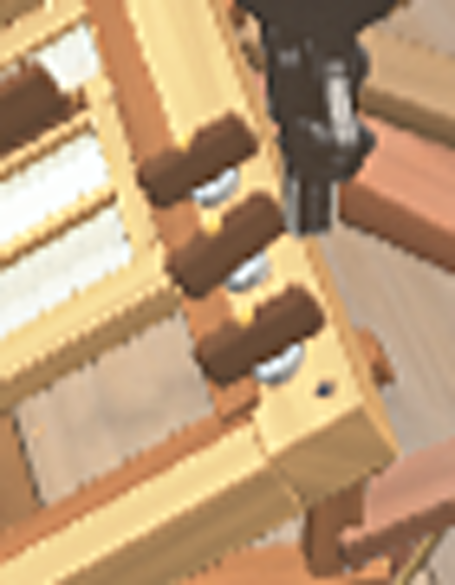

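```bash
python3 -m creep '[[[0.0003,0.0048,-0.0006],0],[[0.0013,0.0105,-0.0023],0],[[0.0025,0.0138,-0.0042],0],[[0.0038,0.0168,-0.0067],0],[[0.005,0.0185,-0.0087],0],[[0.005,0.0185,-0.0087],0]]' | grep -E "force"; python3 - <<'E'
from h import *
st();tipd([(116.5,-161,57)]);  pic("side","s7",(275,165,345,255),6.5)
E
```

```text
contact_force: [1.4, 1.0, 1.4]
t 16.77 tcp [653.7 -65.1 215.3] win grasp [ 116.3 -116.7   74.1] F [1.4 1.  1.4] Fwin [1.9 1.  0.5] open -0.3
tip win now [ 106.8 -116.7   57.6]
[ 116.5 -161.    57. ] tip world [ 660.9 -109.7  205.6] shift [-0.0044 -0.0443  0.0087]
```

View pics/s7.png

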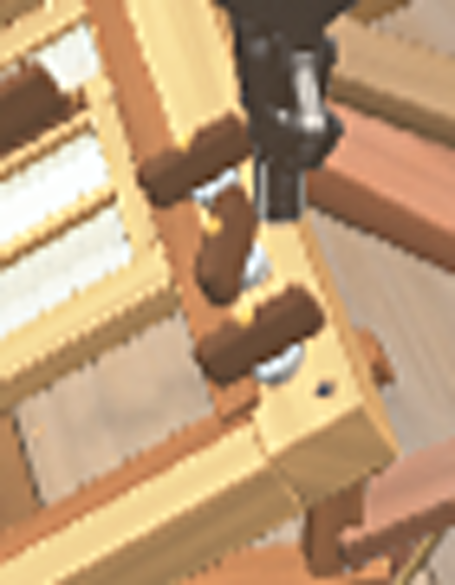

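```bash
python3 -m creep '[[[0.001,0.001,-0.0017],0],[[0.002,0.002,-0.0035],0],[[0.0028,0.002,-0.0048],0],[[0.003,0.002,-0.0052],0]]' | grep -E "force"; python3 - <<'E'
from h import *
st();tipd([(116.5,-161,57)]);  pic("side","s8",(275,165,345,255),6.5)
E
```

```text
contact_force: [2.9, 0.4, 1.9]
t 17.32 tcp [649.  -63.2 212.4] win grasp [ 110.8 -115.    74. ] F [2.9 0.4 1.9] Fwin [3.4 0.5 0.3] open 0.3
tip win now [ 101.3 -115.    57.5]
[ 116.5 -161.    57. ] tip world [ 660.9 -109.7  205.6] shift [-0.0072 -0.046   0.0134]
```

View pics/s8.png

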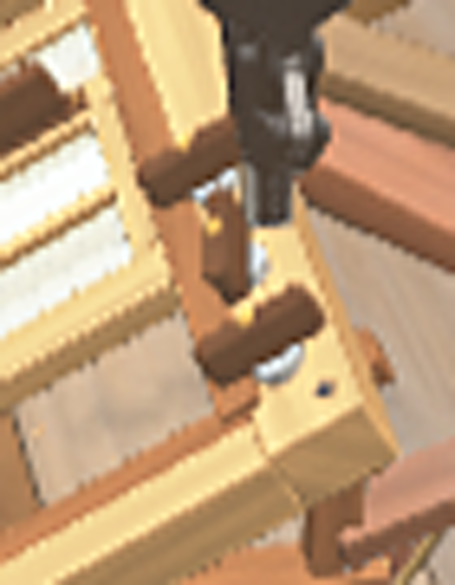

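```bash
python3 -m creep '[[[0.0008,0,-0.0015],0],[[0.0016,0,-0.003],0],[[0.0022,0,-0.004],0],[[0.0022,0,-0.004],0]]' | grep -E "force"; python3 - <<'E'
from h import *
st();tipd([(116.5,-161,57)]);  pic("side","s9",(275,165,345,255),6.5)
E
```

```text
contact_force: [3.0, 3.9, 1.7]
t 17.88 tcp [645.2 -62.9 210.4] win grasp [ 106.4 -114.8   74.1] F [3.  3.9 1.7] Fwin [3.4 4.  0. ] open 0.0
tip win now [  97.  -114.8   57.6]
[ 116.5 -161.    57. ] tip world [ 660.9 -109.7  205.6] shift [-0.0093 -0.0462  0.0172]
```

View pics/s9.png

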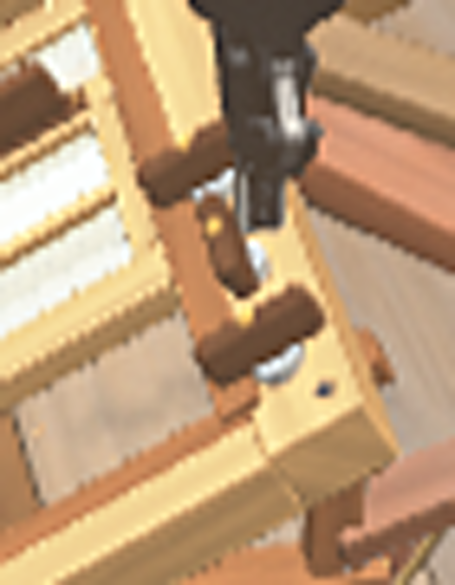

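```bash
python3 -m creep '[[[0.0005,0,-0.0008],0],[[0.0008,0,-0.0014],0],[[0.0008,0,-0.0014],0],[[0.0008,0,-0.0014],0]]' | grep -E "force"; python3 - <<'E'
from h import *
st()
E
python3 -m creep '[[[-0.002,0,0.004],0],[[-0.006,0,0.01],0],[[-0.03,0,0.012],0],[[-0.06,0,0.012],0],[[-0.07,0,0.012],0],[[-0.07,0.03,-0.02],0],[[-0.07,0.08,-0.05],0],[[-0.07,0.12,-0.08],0],[[-0.07,0.16,-0.09],0],[[-0.07,0.19,-0.09],0],[[-0.07,0.195,-0.09],0],[[-0.07,0.195,-0.09],0]]' 0.0854 20 | grep -E "force"; python3 - <<'E'
from h import *
st(); pic("top","t10",(150,130,370,270),3.6); pic("side","s10",(205,105,345,275),3.5)
E
```

```text
contact_force: [3.6, 3.0, 4.2]
t 18.43 tcp [644.8 -62.8 210.1] win grasp [ 105.9 -114.7   74.1] F [3.6 3.  4.2] Fwin [5.1 3.1 1.9] open 0.4
contact_force: [0.1, -0.8, -0.5]
t 19.93 tcp [560.  133.4 278.8] win grasp [ 61.2  78.5 179.2] F [ 0.1 -0.8 -0.5] Fwin [-0.1 -0.8 -0.5] open 85.2
```

View pics/t10.png

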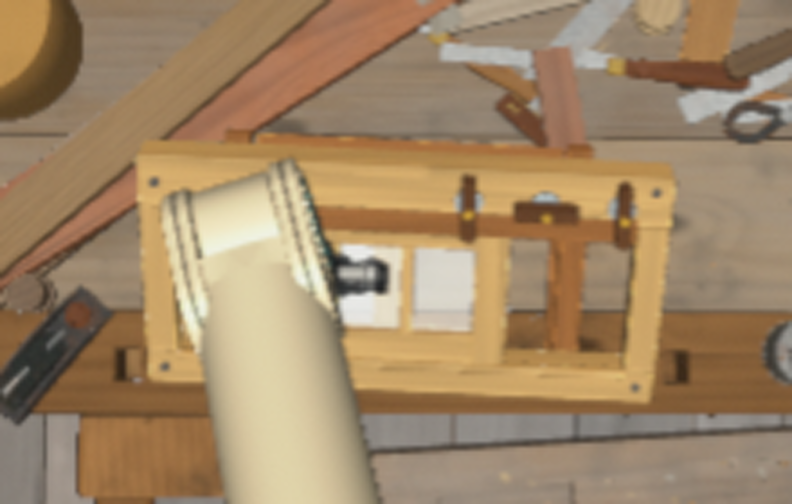

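View pics/s10.png

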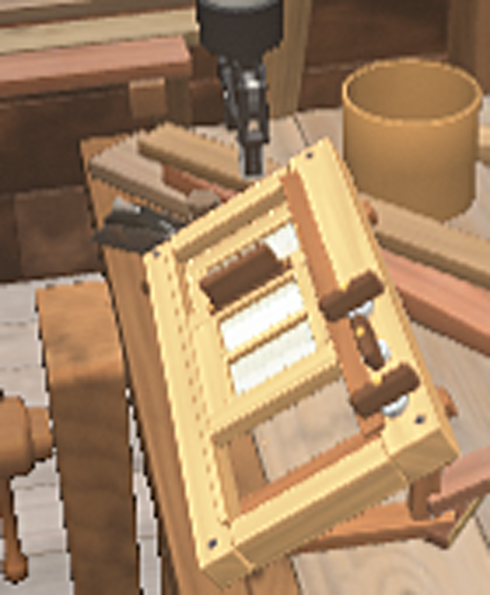

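```bash
python3 - <<'E'
from h import *
delta((-20,76.2,72.3))
E
```

```text
target world [543.2 131.7 150.6]
shift [ 0.1335 -0.0012 -0.0171] roll -0.0023
```

```bash
python3 -m creep '[[[0.03,-0.001,-0.01],0],[[0.06,-0.001,-0.0171],0],[[0.09,-0.0012,-0.0171],0],[[0.115,-0.0012,-0.0171],0],[[0.13,-0.0012,-0.0171],0],[[0.1335,-0.0012,-0.0171],0],[[0.1335,-0.0012,-0.0171],0]]' 0.0854 20| grep -E "force"; python3 - <<'E'
from h import *
st(); pic("top","t11",(150,130,370,270),3.6); pic("side","s11",(205,105,345,275),3.5)
E
python3 -m creep '[[[0,0,0],0],[[0,0,0],0],[[0,0,0],0],[[0,0,0],0],[[0,0,0],0],[[0,0,0],0]]' 0.005 20; python3 - <<'E'
from h import *
st()
E
```

```text
contact_force: [1.2, -1.0, 1.4]
t 20.9 tcp [543.7 133.7 146.4] win grasp [-19.2  78.2  72.8] F [ 1.2 -1.   1.4] Fwin [ 1.7 -1.   0.6] open 85.1
t: 21.75
ee_pos: [543.2, 133.5, 146.2]
tool_rot: [[-0.0, 0.035, 0.999], [-0.0, 0.999, -0.035], [-1.0, -0.0, -0.0]]
contact_force: [-1.6, -1.9, 4.1]
opening: 13.7
t 21.75 tcp [543.2 133.5 146.2] win grasp [-19.7  78.1  72.8] F [-1.6 -1.9  4.1] Fwin [ 0.7 -2.   4.3] open 13.7
```

View pics/s11.png

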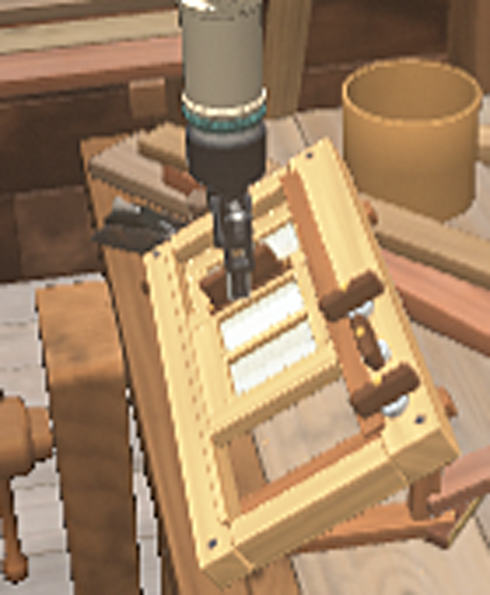

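```bash
python3 -m creep '[[[0,-0.003,0.0001],0],[[0,-0.008,0.0002],0],[[0,-0.013,0.0004],0],[[0,-0.018,0.0005],0],[[0,-0.022,0.0007],0],[[0,-0.026,0.0008],0],[[0,-0.03,0.001],0],[[0,-0.033,0.001],0],[[0,-0.033,0.001],0]]' | grep force; python3 - <<'E'
from h import *
st()
E
```

```text
contact_force: [-4.9, 1.6, 6.5]
t 22.88 tcp [541.8 100.1 146.1] win grasp [-20.   44.6  72.9] F [-4.9  1.6  6.5] Fwin [-1.1  1.4  8.1] open 13.6
```

```bash
python3 -m creep '[[[-0.0003,-0.003,0.0001],0],[[-0.0004,-0.009,0.0003],0],[[-0.0004,-0.016,0.0005],0],[[-0.0004,-0.023,0.0007],0],[[-0.0004,-0.03,0.001],0],[[-0.0004,-0.037,0.0011],0],[[-0.0004,-0.044,0.0013],0],[[-0.0004,-0.051,0.0015],0],[[-0.0004,-0.058,0.0017],0],[[-0.0004,-0.064,0.0018],0],[[-0.0004,-0.068,0.0019],0],[[-0.0004,-0.07,0.002],0],[[-0.0004,-0.07,0.002],0]]' | grep force; python3 - <<'E'
from h import *
st()
E
```

```text
contact_force: [-9.6, 1.9, 8.9]
t 24.5 tcp [539.   30.  146.1] win grasp [-20.3 -25.6  73.1] F [-9.6  1.9  8.9] Fwin [-4.   1.6 12.6] open 13.5
```

```bash
python3 -m creep '[[[-0.0005,-0.003,-0.0003],0],[[-0.001,-0.007,-0.0003],0],[[-0.001,-0.01,-0.0003],0],[[-0.001,-0.012,-0.0003],0],[[-0.001,-0.012,-0.0003],0]]' | grep force; python3 - <<'E'
from h import *
st()
E
python3 -m creep '[[[0,-0.001,0],0],[[0,-0.002,0],0],[[0,-0.003,0],0],[[0,-0.003,0],0]]' | grep force; python3 - <<'E'
from h import *
st()
E
```

```text
contact_force: [-5.5, 2.6, 0.9]
t 25.12 tcp [538.5  18.  146.2] win grasp [-20.4 -37.6  73.2] F [-5.5  2.6  0.9] Fwin [-4.4  2.5  3.6] open 13.4
contact_force: [-6.8, 2.3, 2.0]
t 25.62 tcp [538.4  15.2 146.2] win grasp [-20.4 -40.3  73.2] F [-6.8  2.3  2. ] Fwin [-5.   2.   5.2] open 13.5
```

```bash
python3 -m creep '[[[0,-0.001,0],0],[[0,-0.002,0],0],[[0,-0.002,0],0]]' | grep force; python3 - <<'E'
from h import *
st()
E
python3 -m creep '[[[0,-0.001,0],0],[[0,-0.0015,0],0],[[0,-0.0015,0],0]]' | grep force; python3 - <<'E'
from h import *
st()
E
```

```text
contact_force: [-6.6, 4.9, 1.0]
t 26.0 tcp [538.3  14.8 146.2] win grasp [-20.4 -40.8  73.2] F [-6.6  4.9  1. ] Fwin [-5.4  4.6  4.3] open 13.6
contact_force: [-6.5, 7.2, 1.8]
t 26.38 tcp [538.4  14.8 146.2] win grasp [-20.4 -40.8  73.2] F [-6.5  7.2  1.8] Fwin [-5.   7.   4.9] open 13.5
```

```bash
python3 -m creep '[[[0,0.001,0],0],[[0,0.001,0],0],[[0,0.001,0],0],[[0,0.001,0],0],[[0,0.001,0],0],[[-0.02,0.001,0],0],[[-0.05,0.001,0],0],[[-0.08,0.001,-0.01],0],[[-0.11,0.05,-0.03],0],[[-0.11,0.1,-0.03],0],[[-0.11,0.15,-0.03],0],[[-0.11,0.2,-0.03],0],[[-0.11,0.23,-0.03],0],[[-0.11,0.23,-0.03],0],[[-0.11,0.23,-0.03],0]]' 0.0854 20 | grep -E "force|opening"; python3 - <<'E'
from h import *
st(); pic("top","t12",(150,130,370,270),3.6); pic("side","s12",(205,105,345,275),3.5);pic("top","t12f")
c=viewer.read_camera("top")
print(((proj(c,w2([(-54,-41-7,77.5),(26,-41-7,77.5),(-54,-41+7,77.5),(26,-41+7,77.5)],X0))-[150,130]+.5)*3.6).round(0).tolist())
E
```

```text
contact_force: [1.1, -0.3, -0.5]
opening: 85.5
t 28.25 tcp [519.6 242.1 257.2] win grasp [ 12.2 185.7 182.6] F [ 1.1 -0.3 -0.5] Fwin [ 0.8 -0.2 -1. ] open 85.5
[[452.0, 346.0], [455.0, 269.0], [437.0, 345.0], [440.0, 268.0]]
```

View pics/t12.png

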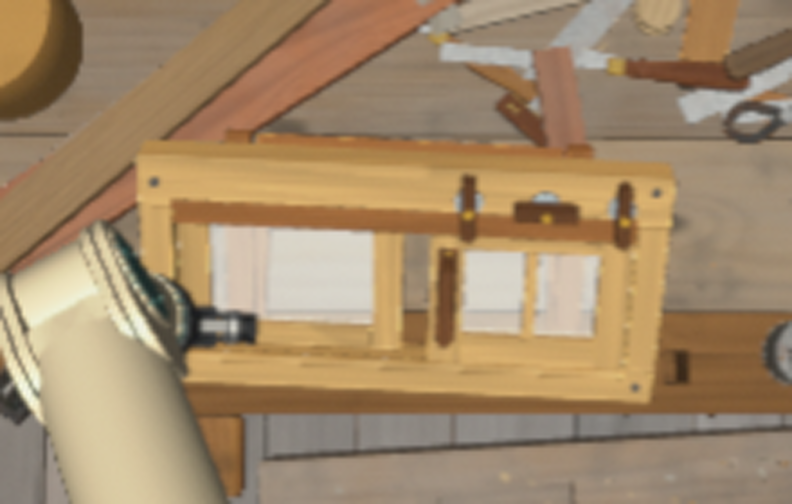

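View pics/s12.png

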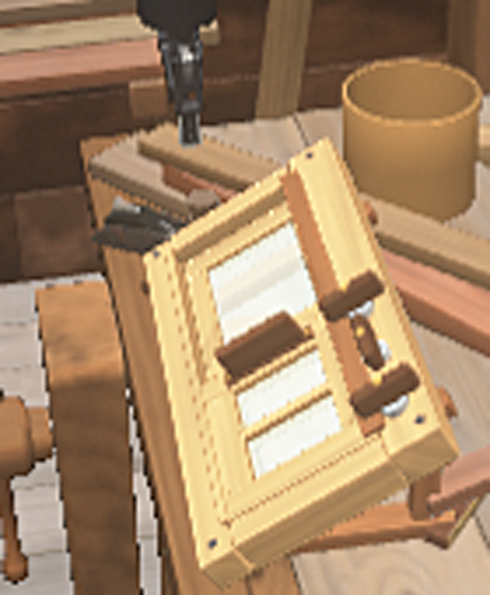

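View pics/t12f.png

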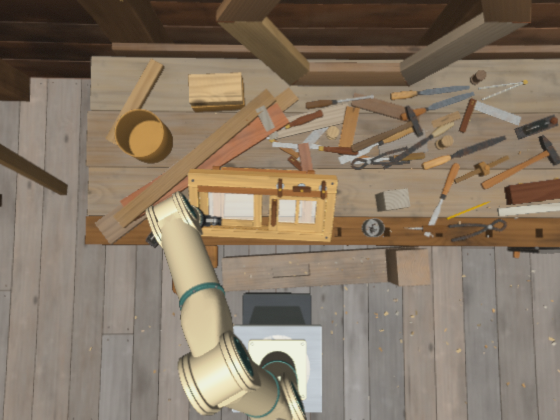

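```bash
python3 -c "
from plant import robot
print(robot.job_done())"
```

```text
the job is handed in; nothing more can be done
None
```

The middle button was the one nipping the sash. I turned only that button, and the sash is now home against the right jamb. I handed the job in at about 28 s of the 67 s allowed; no verdict was reported.

- **Finding the bind:** Sliding right, the sash passed the left button with only 2 to 3 N of push. It bound at about 0.145 m travel. The push rose to about 10.5 N over less than 2 mm, and I stopped there.
- **Clearing and turning:** I drew the sash back to about 0.122 m and let go. With the fingers shut, I pushed the upper end of the middle button to the left until the bar lay along the head.
- **Sliding home:** I gripped the pull again and slid the sash past the old tight spot without it catching. It stopped dead at the right jamb, at about 0.240 m by my measurement (grip point at y −40.8 mm in the window frame, −40.7 expected).
- **Last checks:** After I released it and lifted clear, the fin was within about 1 mm of its home position in the top picture. The middle button lay along the head and the other two still stood across it. By eye, the tin and the bored block had not moved. In the last top picture the arm hid the block plane. It was in its place in the side picture, and the arm had not gone near it. The force reading was near zero.
- **Disagreements:**
  - The moves could not tilt the tool, so it stayed vertical instead of square to the window.
  - My first fit of the window's position was 1 to 2 mm off. The place where the sash bound later corrected it along the slide.
  - While the fin was gripped there were side loads of up to about 13 N on the tool.

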